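# Pump up the vacuum board holder

### The job

The vacuum board holder has to be pumped up: with the fingertips on top of its round knob, press the knob all the way down and let it spring right back up, again and again, until the indicator pin beside it stands fully out, its thick foot showing. Then stop at once, without one more stroke, and move clear of it. Do not take hold of the knob or touch the pin, do not lift, tip or shove the holder, and leave everything else on the bench alone.

Things in the scene. Friction and masses are not known exactly. Their poses are not given: they have to be found in the camera images.
- holder: vacuum board holder, a loose 1.6 kg block: base plate 200 x 84 x 10 mm (long along its x), a grey housing on it (x -95 to 30 mm, 64 mm wide, top 80 mm above the mat) and at the +x end a low pedestal (36 mm) with a small board on it. Origin at the centre of the underside, z up. The knob's axis is at x = -60 mm, the indicator pin's at x = +15 mm, both y = 0, upright
- knob_face (a point): centre of the flat top face of the pump knob: a black disc 44 mm across and 20 mm thick on a 14 mm steel rod, 130 mm above the mat when up; it moves down with the knob
- plunger (a joint): how far the knob is pressed, m: 0 = fully up, 0.014 = fully down on its stop. Spring 6.4 N at the top, 12 N at the bottom, plus damping of 50 N per m/s; the spring returns the knob in about 0.2 s when the finger is withdrawn
- knob_top: upper 7 mm of the knob, the part to press; fixed to the plunger, its origin 50 mm below the top face on the knob's axis
- knob_rim: lower 13 mm of the knob (its sides, where one would take hold of it); fixed to the plunger, its origin 50 mm below the top face on the knob's axis
- pin_tip (a point): top end of the indicator pin, a plain white plastic rod 12 mm thick, 75 mm from the knob's axis; 82 mm above the mat when fully in, 122 mm when fully out
- pin (a joint): how far the pin is out, m: 0 = in (2 mm shows); 0.040 = fully out (42 mm shows, with 5 mm of its 20 mm wide foot). Starts at 0 to 0.022. It rises only as the knob springs back: each full stroke (right down to the stop, at least 13 mm, then fully up) lifts it one catch, to about the next of 0.010, 0.020, 0.030, 0.040 (the first may lift 3 to 14 mm); friction keeps it there. 2 to 4 strokes: check after each
- pin_rod: the indicator pin as a solid, not to be touched; its origin 2 mm below the pin's top end
- dispenser: loose bystander: alcohol dispenser bottle, white plastic, 64 mm wide, 111 mm tall, with a dished steel press-plate on top (it is NOT the pump to be worked); origin at the centre of its underside
- flux_tin: loose bystander: closed flat round tin, 56 mm wide, 26 mm tall; origin at the centre of its underside
- spool: loose bystander: spool of solder standing on end, 60 mm wide, 40 mm tall; origin at the centre of its underside
- sponge_tray: loose bystander: black tray with a tip sponge, 90 x 70 x 22 mm; origin at the centre of its underside
- small_box: loose bystander: cardboard carton 100 x 70 x 50 mm; origin at the centre of its underside
- screwdriver: loose bystander: screwdriver lying on the mat, 170 mm long along its x; origin under its middle
- spare_board: loose bystander: circuit board lying flat, 70 x 50 mm, 11 mm tall; origin at the centre of its underside
Mind the look-alikes: they are no part of the job. Leave any red look-alike of the holder alone.

How it is judged:
By the outcome, as a careful person would: the job done as asked, in the order asked, and still so for the second after the job is handed in, with the robot touching nothing.
It also fails if it takes over 45 s, if anything falls off the work surface, if the arm or the gripper's body presses on something with over 40 N, if the wrist force passes 120 N, or if a joint passes its speed limit or range.

### The arm

A 6-joint arm with a two-finger parallel gripper is mounted at the origin on the work surface. World frame = base frame: x ahead of the robot, y to its left, z up, the work surface at z = 0. Lengths are in mm, angles in rad, forces in N, time in s.
With the tool pointing down it reaches from about 350 to 775 mm from the base axis. Payload 7.3 kg.
Tool frame: the origin (TCP) lies midway between the tips of the shut fingers; the grasp point (between the pads) lies 19 mm behind it; z points along the fingers, y is the line along which they close (so a half turn about z gives the same grasp; the last joint's range is limited). The gripper opens to 92 mm and grips with 3 to 60 N. Pads are 19 mm wide; open, the fingers measure 130 mm over their backs; the gripper's body (75 mm by 190 mm) begins 47 mm behind the grasp point.
Start: joints at [-1.26, 0.342, 1.524, -0, 1.275, -0.146], TCP at [231.591, -471.182, 205.541] pointing down, gripper open.
Joint ranges: [-2.53, 2.53], [-0.77, 2.02], [0.04, 2.7], [-1, 4.14], [0.28, 2.66], [-3.11, 3.11]. Speed limits (rad/s): [2.57, 2.57, 3.14, 3.14, 3.14, 3.14].

### API

Orientations are given as [roll, pitch, yaw] about the fixed x, y, z axes, in that order (R = Rz(yaw) Ry(pitch) Rx(roll)).
In Python, from plant import bot gives the robot as it stands.
- The arm moves only by the tool jog_arm, never from a script. Its arguments are lists of equal length, an entry for each row: "dp": the shift along the tool's x, y, z in m, a list of three; "twist": the turn about the tool's z in degrees. A call has 1 to 10 rows; each row shifts and turns the commanded pose from where the row before left it, along the tool's axes as they then stand; what a row does not reach is not made up. A row lasts 1/8 s, in which the tool goes at most 62.5 mm and 10.7 degrees, less where a joint would pass 70% of its speed; a pose out of reach is approached as far as the arm can. A call is refused whole if a number of a shift passes 0.0625 or a number of a turn 10.7, either way. A call with a gripper value outside its range is refused whole. "jaw" is the finger opening in m, from 0 to 0.0918, set as the call begins (left out, the last holds). The fingers move at their own pace and stop on an object; the grip force is fixed at half the most. Time passes only in rows, so rows that do not move let the fingers close. It gives the time, the measured TCP pose, the force, the opening and the grip force at its end, in the units of the state.
- bot.get_obs(): the state, without advancing time (a new reading comes with each control period).
- bot.capture(name): name is "side" or "top" or "wrist"; returns the picture (400x640x3 uint8, blue, green, red); there is no depth.
- bot.camera_params(name): a dict with "fx", "fy", "cx", "cy" (pixels), "R" (3x3) and "t" (3): a world point X has camera coordinates R X + t. Camera axes: x right, y down, z forward; pixel columns grow to the right and rows downward; lengths in mm; the calibration is good to about 2 mm. A picture is of the moment at which its call begins: read the wrist's pose just before it. camera_params takes no time and is no camera call; for the wrist camera it gives the pose at the moment of the call.
- bot.close_job(): hands the job in; it is judged then, once.
Trained networks look in the newest picture that a camera, given by its name, has taken for a name from the list of things; names that differ only in an ending like _2 or _b are one class to them, and where a whole thing is asked for, a point or a joint stands for the part that bears it (a point fixed in the world has none). Each returns a list of dicts, best first, with "confidence" (0 to 1); they miss things now and then, are a little off and sometimes report something else, mostly with a low value. They report only what shows in the picture. A call takes as long as a camera call. They do not tell look-alikes from the thing itself.
- bot.find_in(camera, label): "bbox" ([centre column, centre row, width, height] in pixels, round what is visible of it).
- bot.masks_of(camera, label): "pixels" (400x640 bool, what is visible of it) and "bbox" ([centre column, centre row, width, height] in pixels, round what is visible of it).
The state is a dict: "time": time; "joint_positions": joint angles; "dq": joint speeds; "tau": joint torques, N m; "tool_pos": TCP position; "tcp_rot": TCP orientation; "contact_force": force on the tool from outside, world axes, zero at the start; "moment": the same for the moment, N m; "grip_width": finger opening in mm; "finger_force": force on a finger pad.
Only numpy, scipy, OpenCV 4.12 (cv2) and the standard library are available. Lean on these libraries where they do the work, as an engineer would, in place of code of your own. Each camera call takes 0.05 s, during which the arm holds its last target. There are 200 camera calls.

## Working session

There is one attempt and no reset: what is moved stays moved. The work goes in short steps, Python scripts to look and compute and a tool call to move; the robot and the scene stay as the last step left them, time stands still between calls to the robot, and variables do not carry over. Pictures are saved under pics/ and viewed, at most 10 in all, crops included, and the job is handed in when it is done.

Besides the shell and the picture viewer there is one more tool, called after "Request:" as name([rows], argument=value, ...), one row to a line, values as JSON. jog_arm: Moves the arm, as the interface text tells. Its arguments: {"type":"object","properties":{"dp":{"type":"array"},"twist":{"type":"array"},"jaw":{"type":"number"}},"required":["dp","twist"]}

```bash
mkdir -p pics; cat > h.py <<'E'
import numpy as np, cv2
from plant import bot
def ray(p,u,v):
    R=np.array(p['R']);t=np.array(p['t']).ravel()
    d=R.T@np.array([(u-p['cx'])/p['fx'],(v-p['cy'])/p['fy'],1]); return -R.T@t,d
def atz(p,u,v,z):
    o,d=ray(p,u,v); return o+d*(z-o[2])/d[2]
def proj(p,X):
    c=np.array(p['R'])@np.array(X)+np.array(p['t']).ravel(); return [p['fx']*c[0]/c[2]+p['cx'],p['fy']*c[1]/c[2]+p['cy']]
E
python3 - <<'E'
from h import *
ims=[]
for c in ['side','top']:
    cv2.imwrite(f'pics/{c}0.png',bot.capture(c)); p=bot.camera_params(c)
    print(c,atz(p,320,200,0).round(),ray(p,320,200)[0].round())
    for l,z in [('holder',40),('knob_face',130),('knob_top',126),('pin_tip',95),('dispenser',60)]:
        for d in bot.find_in(c,l)[:3]: print(l,np.round(d['bbox']),round(d['confidence'],2),atz(p,d['bbox'][0],d['bbox'][1],z).round())
o=bot.get_obs();print(o['time'],o['tool_pos'],o['tcp_rot'])
E
```

```text
side [ 573. -124.    0.] [ 61. 818. 630.]
holder [318. 211.  69.  64.] 0.93 [518. -11.  40.]
holder [321. 291.  73.  80.] 0.81 [373. 245.  40.]
holder [408. 208.  72.  43.] 0.62 [ 319. -129.   40.]
knob_face [333. 267.  26.  27.] 0.71 [335. 269. 130.]
knob_face [331. 190.  17.  18.] 0.53 [466.  18. 130.]
knob_top [335. 263.  19.  20.] 0.59 [340. 252. 126.]
knob_top [331. 185.  17.  12.] 0.43 [481. -11. 126.]
top [530.   7.   0.] [ 403.  -12. 1143.]
holder [328. 199.  41.  72.] 0.8 [530. -19.  40.]
holder [368. 275.  64.  73.] 0.73 [ 309. -139.   40.]
holder [250. 244.  62.  65.] 0.63 [391. 211.  40.]
knob_face [328. 215.  18.  17.] 0.76 [474. -19. 130.]
knob_face [388. 298.  14.  16.] 0.72 [ 256. -181.  130.]
knob_face [227. 261.  12.  12.] 0.71 [344. 251. 130.]
knob_top [326. 215.  13.  14.] 0.66 [475. -11. 126.]
knob_top [386. 295.  16.  19.] 0.6 [ 264. -177.  126.]
knob_top [229. 262.  17.  16.] 0.57 [342. 248. 126.]
dispenser [298. 179.  22.  26.] 0.92 [585.  73.  60.]
0.6 [ 231.58019863 -471.17904673  205.52554668] [3.14154078e+00 1.38252419e-05 4.56800639e-01]
```

View pics/side0.png

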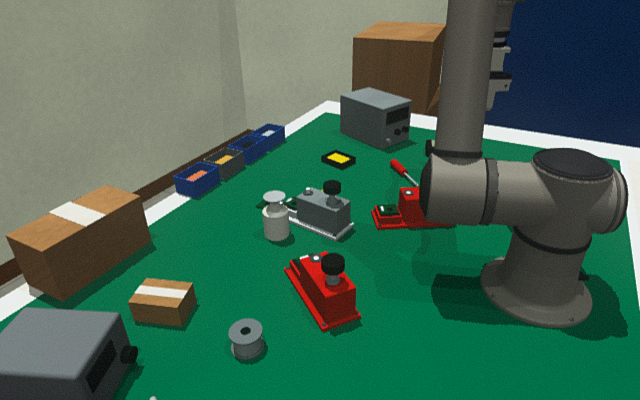

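View pics/top0.png

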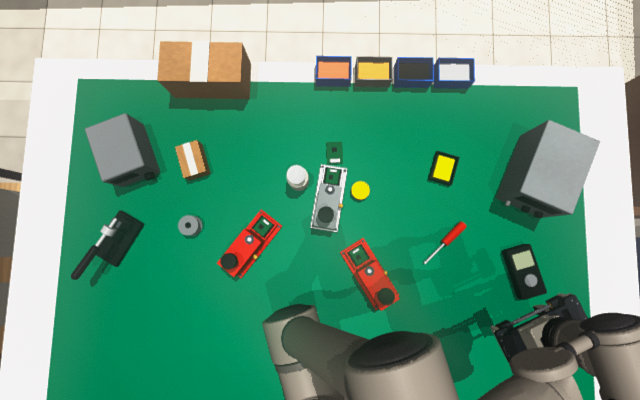

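The images show the grey holder in the centre, at about top (328,199), with its knob at (326,215). The two red ones are look-alikes. I'll move above the knob with the fingers shut.

Request:
jog_arm([
  [0.02,-0.015,0],
  [0.042,-0.03,0],
  [0.045,-0.032,0],
  [0.045,-0.032,0],
  [0.045,-0.032,0],
  [0.045,-0.032,0],
  [0.045,-0.032,0],
  [0.045,-0.032,0],
  [0.045,-0.032,0],
  [0.04,-0.03,0],
], twist=[0,0,0,0,0,0,0,0,0,0], jaw=0)

```text
time: 1.85
tool_pos: [474.8, -17.0, 205.7]
tcp_rot: [3.141, -0.001, 0.457]
contact_force: [0.1, 0.7, -0.3]
grip_width: 0.8
finger_force: 0.0
```

```bash
cat > look.py <<'E'
from h import *
import sys
n=sys.argv[1]
o=bot.get_obs();print(o['time'],np.round(o['tool_pos'],1),np.round(o['tcp_rot'],3),np.round(o['contact_force'],1),o['grip_width'])
ims=[]
for c in ['wrist','side']:
    p=bot.camera_params(c); im=bot.capture(c)
    for l,z in [('knob_face',130),('pin_tip',95),('pin_rod',95),('holder',40)]:
        for d in bot.find_in(c,l)[:2]: print(c,l,np.round(d['bbox']),round(d['confidence'],2),atz(p,d['bbox'][0],d['bbox'][1],z).round())
    if c=='side': im=cv2.resize(im[140:260,260:420],None,fx=3,fy=3)
    ims.append(im)
ims[1]=cv2.resize(ims[1],(400,300))
a=cv2.resize(ims[0],(400,250)) if len(sys.argv)>2 else cv2.resize(ims[0],(480,300))
h=min(a.shape[0],300)
W=np.zeros((300,800,3),np.uint8);W[:a.shape[0],:400]=cv2.resize(ims[0],(400,250)) if True else a
W[:250,:400]=cv2.resize(ims[0],(400,250));W[:,400:]=ims[1]
cv2.imwrite(f'pics/{n}.png',W)
E
python3 look.py a
```

```text
1.85 [474.8 -17.  205.7] [ 3.141e+00 -1.000e-03  4.570e-01] [ 0.1  0.7 -0.3] 0.7924282348938982
wrist knob_face [315. 190.  49.  51.] 0.72 [480.  -8. 130.]
wrist knob_face [ 26. 197.  51.  48.] 0.72 [356. 229. 130.]
wrist pin_rod [101. 155.  14.   8.] 0.57 [409. 197.  95.]
wrist pin_rod [360. 124.  16.  12.] 0.5 [551. -22.  95.]
wrist holder [348. 281.  51.  88.] 0.79 [ 358. -116.   40.]
wrist holder [348. 127. 144. 180.] 0.71 [542. -20.  40.]
side knob_face [440. 182.  19.  18.] 0.75 [ 250. -138.  130.]
side knob_face [333. 266.  26.  27.] 0.71 [337. 265. 130.]
side pin_tip [318. 210.  75.  62.] 0.58 [479.  60.  95.]
side pin_rod [246. 339.  31.  41.] 0.42 [397. 451.  95.]
side holder [319. 210.  71.  63.] 0.8 [518. -19.  40.]
side holder [414. 200.  80.  61.] 0.58 [ 318. -176.   40.]Traceback (most recent call last):
  File "look.py", line 15, in <module>
    W=np.zeros((300,800,3),np.uint8);W[:a.shape[0],:400]=cv2.resize(ims[0],(400,250)) if True else a
                                     ~^^^^^^^^^^^^^^^^^^
ValueError: could not broadcast input array from shape (250,400,3) into shape (300,400,3)
```

```bash
sed -i '/^ims\[1\]=/,$d' look.py; cat >> look.py <<'E'
W=np.zeros((400,800,3),np.uint8);W[:,:400]=ims[0][:,150:550];W[:300,400:]=cv2.resize(ims[1],(400,300))
cv2.imwrite(f'pics/{n}.png',W)
E
python3 look.py a
```

```text
2.35 [473.7 -19.9 205.6] [ 3.141 -0.     0.455] [ 0.9  0.6 -0.6] 0.41850707697688366
wrist knob_face [312. 189.  50.  49.] 0.66 [479.  -8. 130.]
wrist knob_face [ 24. 195.  48.  49.] 0.61 [357. 229. 130.]
wrist pin_tip [357. 120.   9.  14.] 0.64 [551. -21.  95.]
wrist pin_tip [ 99. 154.   9.  12.] 0.41 [408. 196.  95.]
wrist pin_rod [358. 120.  16.  15.] 0.52 [552. -22.  95.]
wrist pin_rod [ 99. 153.  14.   8.] 0.4 [409. 197.  95.]
wrist holder [349. 282.  46.  88.] 0.88 [ 357. -120.   40.]
wrist holder [108. 152. 212. 138.] 0.73 [389. 222.  40.]
side knob_face [332. 268.  27.  28.] 0.79 [335. 271. 130.]
side knob_face [440. 181.  19.  16.] 0.59 [ 249. -140.  130.]
side pin_rod [332. 189.  15.  16.] 0.73 [495. -45.  95.]
side holder [325. 293.  77.  83.] 0.84 [363. 249.  40.]
side holder [318. 210.  72.  63.] 0.63 [521. -17.  40.]
```

View pics/a.png

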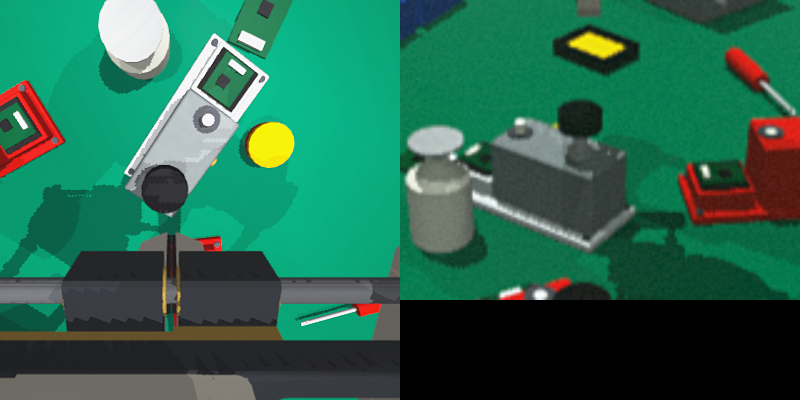

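```bash
cat > tri.py <<'E'
from h import *
from scipy.optimize import least_squares
P={}
for c in ['wrist','side','top']:
    P[c]=bot.camera_params(c); bot.capture(c)
    print(c,'cam',ray(P[c],0,0)[0].round())
    X0=[475,-15,120]
    for l in ['knob_face','knob_top','pin_tip','knob_rim']:
        for d in bot.masks_of(c,l)[:4]:
            ys,xs=np.nonzero(d['pixels']); q=proj(P[c],X0)
            if abs(d['bbox'][0]-q[0])+abs(d['bbox'][1]-q[1])<130: print(l,np.round(d['bbox'],1),round(d['confidence'],2),'z130',atz(P[c],*d['bbox'][:2],130).round(1),'z120',atz(P[c],*d['bbox'][:2],120).round(1),'z90',atz(P[c],*d['bbox'][:2],90).round(1))
E
python3 tri.py
```

```text
wrist cam [548.  18. 386.]
knob_face [315.8 189.9  44.7  49.4] 0.68 z130 [479.7 -10.8 130. ] z120 [477.1 -11.9 120. ] z90 [469.1 -15.2  90. ]
knob_top [316.8 190.6  47.4  47.5] 0.85 z130 [479.5 -11.9 130. ] z120 [476.9 -13.  120. ] z90 [468.9 -16.5  90. ]
knob_top [360.5 120.8  17.6  12.1] 0.2 z130 [551.9 -18.2 130. ] z120 [552.1 -19.6 120. ] z90 [552.6 -23.8  90. ]
knob_rim [315.6 193.1  47.8  48.1] 0.65 z130 [476.9 -11.9 130. ] z120 [474.1 -13.1 120. ] z90 [465.8 -16.6  90. ]
side cam [ 61. 818. 630.]
knob_face [332.2 266.6  24.8  25.6] 0.92 z130 [336.9 268.2 130. ] z120 [342.4 257.2 120. ] z90 [359.  224.2  90. ]
knob_face [331.3 190.4  18.6  17.4] 0.73 z130 [464.6  19.  130. ] z120 [472.7   3.  120. ] z90 [496.9 -45.   90. ]
knob_face [442.  181.5  17.3  16.8] 0.54 z130 [ 245.  -140.7  130. ] z120 [ 248.7 -159.9  120. ] z90 [ 259.8 -217.5   90. ]
knob_top [438.4 177.   16.4  12. ] 0.65 z130 [ 259.  -160.2  130. ] z120 [ 263.  -179.8  120. ] z90 [ 274.9 -238.5   90. ]
knob_top [333.7 261.1  24.   16.2] 0.57 z130 [341.5 253.  130. ] z120 [347.1 241.7 120. ] z90 [364.  207.7  90. ]
knob_top [331.5 185.9  19.4  11.6] 0.43 z130 [474.1  -1.  130. ] z120 [482.4 -17.3 120. ] z90 [507.2 -66.5  90. ]
knob_rim [438.8 183.6  16.9   9.9] 0.66 z130 [ 249.1 -126.7  130. ] z120 [ 252.9 -145.6  120. ] z90 [ 264.2 -202.3   90. ]
knob_rim [335.6 271.2  23.8   8.7] 0.51 z130 [325.8 276.9 130. ] z120 [331.1 266.  120. ] z90 [347.  233.6  90. ]
knob_rim [332.6 193.1  16.3   7.8] 0.48 z130 [456.1  29.1 130. ] z120 [464.   13.3 120. ] z90 [487.7 -34.1  90. ]
top cam [ 403.  -12. 1143.]
```

Request:
jog_arm([
  [0.0076,-0.0052,0],
  [0,0,0.02],
  [0,0,0.03],
  [0,0,0.016],
  [0,0,0],
], twist=[0,0,0,0,0])

```text
time: 4.22
tool_pos: [477.9, -10.3, 138.5]
tcp_rot: [-3.14, 0.002, 0.457]
contact_force: [0.0, -0.3, 0.3]
grip_width: 0.3
finger_force: 0.0
```

```bash
python3 look.py b|head -8
```

```text
4.225 [477.9 -10.3 138.5] [-3.14e+00  2.00e-03  4.57e-01] [ 0.  -0.3  0.3] 0.3196271196414679
wrist knob_face [320. 215.  61.  48.] 0.72 [486.  -6. 130.]
wrist pin_tip [ 50. 173.  12.  13.] 0.72 [412. 196.  95.]
wrist pin_tip [376. 135.  14.  18.] 0.54 [551. -20.  95.]
wrist pin_rod [376. 135.  23.  19.] 0.52 [552. -21.  95.]
wrist pin_rod [ 52. 174.  19.  11.] 0.52 [411. 195.  95.]
wrist holder [360. 134. 174. 216.] 0.76 [545. -18.  40.]
wrist holder [101. 168. 197. 169.] 0.57 [404. 194.  40.]
```

View pics/b.png

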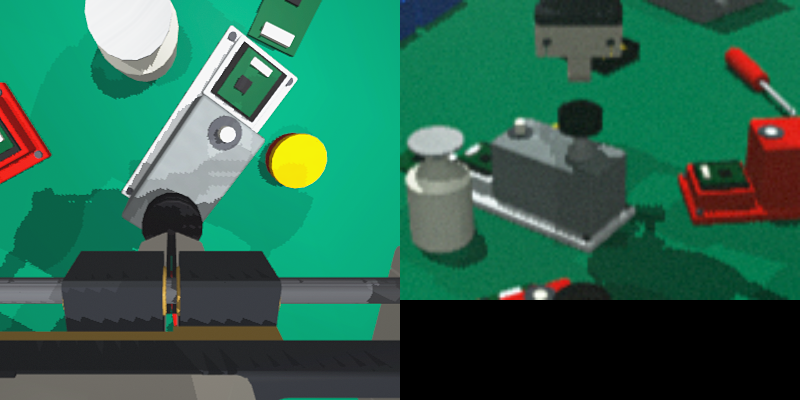

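```bash
python3 - <<'E'
from h import *
p=bot.camera_params('side')
for X in [(478,-10,138.5),(478,-12,130),(478,-12,110),(478,-12,120),(552,-22,85),(552,-22,95)]:
    q=np.array(proj(p,X)); print(X,q.round(1),((q-[260,140])*2.5).round())
p=bot.camera_params('wrist')
for X in [(478,-10,138.5),(478,-12,130),(478,-12,110)]: print(np.round(proj(p,X)))
E
```

```text
(478, -10, 138.5) [331.7 180.8] [179. 102.]
(478, -12, 130) [332.1 183.6] [180. 109.]
(478, -12, 110) [332.1 190.8] [180. 127.]
(478, -12, 120) [332.1 187.2] [180. 118.]
(552, -22, 85) [308.  191.3] [120. 128.]
(552, -22, 95) [307.9 187.9] [120. 120.]
[319. 232.]
[322. 228.]
[322. 218.]
```

```bash
python3 - <<'E'
from h import *
im=bot.capture('side');cv2.imwrite('pics/c.png',cv2.resize(im[100:220,280:390],(660,600),interpolation=cv2.INTER_CUBIC)[:, :])
E
```

```text
(no output)
```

View pics/c.png

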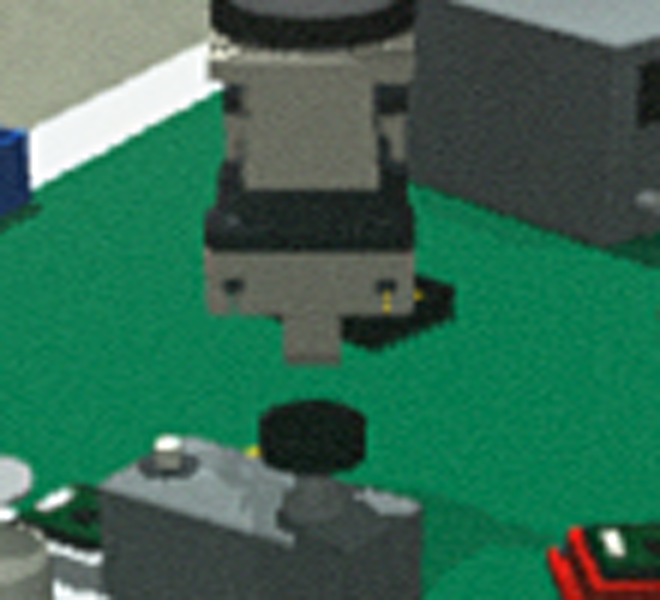

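The picture shows the fingers directly over the knob, but the gap looks larger than the readout says. I'll feel for contact.

Request:
jog_arm([
  [0,0,0.006],
  [0,0,0.005],
  [0,0,0],
  [0,0,0],
], twist=[0,0,0,0])

```text
time: 5.28
tool_pos: [478.5, -10.9, 128.5]
tcp_rot: [3.142, 0.0, 0.457]
contact_force: [-0.4, -0.8, 0.7]
grip_width: 0.2
finger_force: 0.0
```

```bash
python3 - <<'E'
from h import *
im=bot.capture('side');w=bot.capture('wrist')
W=np.zeros((500,800,3),np.uint8);W[:,:400]=cv2.resize(im[120:220,295:375],(400,500),interpolation=cv2.INTER_CUBIC);W[:,400:]=cv2.resize(w[100:350,220:420],(400,500))
cv2.imwrite('pics/d.png',W)
o=bot.get_obs();print(o['tool_pos'],o['contact_force'])
E
```

```text
[478.59467403 -10.90713938 128.59838274] [ 0.46999275 -0.63270972  0.92509475]
```

View pics/d.png

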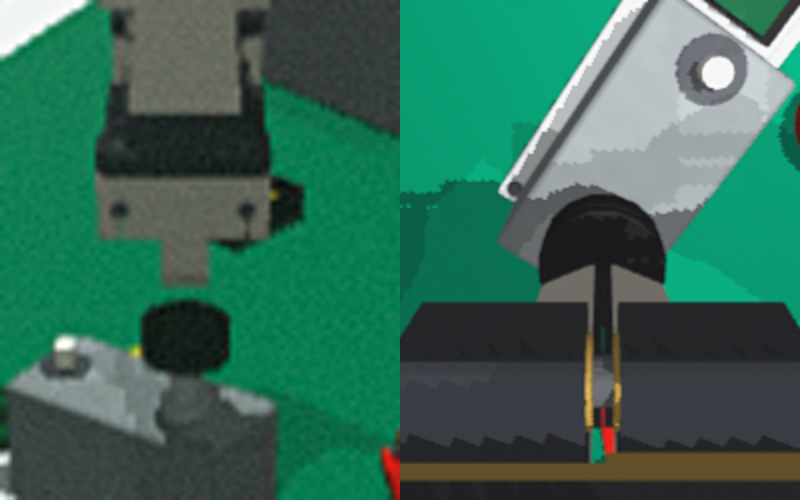

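Request:
jog_arm([
  [0,0,0.003],
  [0,0,0],
  [0,0,0],
], twist=[0,0,0])

```text
time: 5.75
tool_pos: [478.5, -10.9, 125.5]
tcp_rot: [3.142, 0.0, 0.457]
contact_force: [0.0, 0.3, 0.2]
grip_width: 0.4
finger_force: 0.0
```

Request:
jog_arm([
  [0,0,0.004],
  [0,0,0.001],
  [0,0,0],
], twist=[0,0,0])

```text
time: 6.12
tool_pos: [478.4, -10.9, 120.4]
tcp_rot: [-3.141, 0.0, 0.457]
contact_force: [0.1, 0.7, -0.2]
grip_width: 0.4
finger_force: 0.0
```

```bash
python3 - <<'E'
from h import *
im=bot.capture('side');im2=bot.capture('top')
W=np.zeros((500,800,3),np.uint8);W[:,:400]=cv2.resize(im[120:220,295:375],(400,500),interpolation=cv2.INTER_CUBIC);W[:,400:]=cv2.resize(im2[150:250,290:370],(400,500))
cv2.imwrite('pics/e.png',W)
o=bot.get_obs();print(o['tool_pos'],o['contact_force'])
for X in [(478,-11,120.5),(478,-12,130)]:
  print(proj(bot.camera_params('top'),X),proj(bot.camera_params('side'),X))
E
```

```text
[478.51947431 -10.90133315 120.50891983] [ 0.58860498  0.21816824 -0.68008435]
[np.float64(325.48969580307755), np.float64(214.01897426352218)] [np.float64(331.9301597231821), np.float64(187.22389287402294)]
[np.float64(325.8583813671206), np.float64(213.77248135957336)] [np.float64(332.11560483604865), np.float64(183.59464311655145)]
```

View pics/e.png

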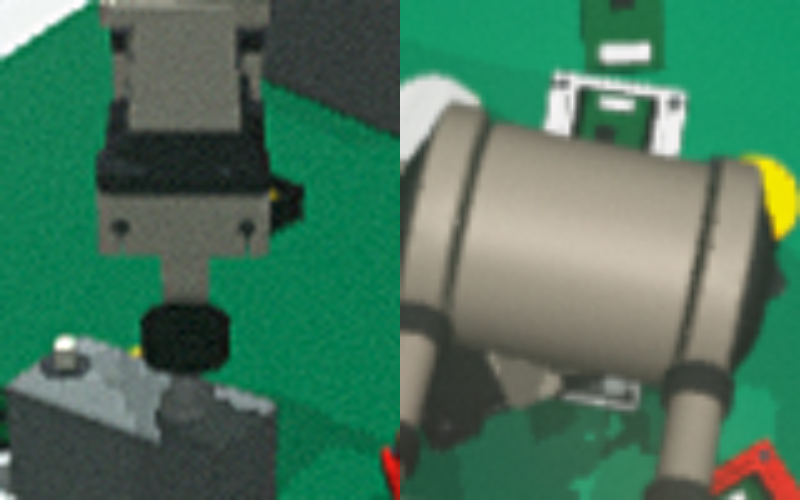

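The pictures agree if the real finger ends sit about 18 mm above the reported TCP: they are over the knob and not yet touching it. I'll keep feeling downwards.

Request:
jog_arm([
  [0,0,0.003],
  [0,0,0.002],
  [0,0,0],
], twist=[0,0,0])

```text
time: 6.6
tool_pos: [478.3, -10.8, 115.3]
tcp_rot: [-3.141, 0.0, 0.457]
contact_force: [1.1, 0.6, -0.1]
grip_width: 0.3
finger_force: 0.0
```

Request:
jog_arm([
  [0,0,0.002],
  [0,0,0.001],
  [0,0,0],
], twist=[0,0,0])

```text
time: 6.98
tool_pos: [478.4, -10.9, 112.4]
tcp_rot: [-3.142, 0.0, 0.457]
contact_force: [0.2, 0.1, 0.6]
grip_width: 0.8
finger_force: 0.0
```

```bash
cat > col.py <<'E'
from h import *
im=bot.capture('side'); hsv=cv2.cvtColor(im[:,329:336].mean(1).astype(np.uint8)[:,None],cv2.COLOR_BGR2HSV)[:,0]
print([(r,*map(int,im[r,330:335].mean(0))) for r in range(160,202)])
o=bot.get_obs();print(o['time'],np.round(o['tool_pos'],1),np.round(o['contact_force'],1))
for l in ['knob_top','knob_rim','pin_rod']:
    for d in bot.masks_of('side',l):
        if 290<d['bbox'][0]<345 and d['bbox'][1]<215: print(l,np.round(d['bbox'],1),d['confidence'])
E
python3 col.py
```

```text
[(160, 30, 35, 23), (161, 33, 38, 28), (162, 61, 69, 63), (163, 90, 102, 98), (164, 90, 102, 96), (165, 87, 99, 95), (166, 88, 99, 95), (167, 88, 100, 94), (168, 87, 98, 93), (169, 89, 102, 97), (170, 88, 100, 95), (171, 85, 99, 94), (172, 87, 99, 93), (173, 85, 98, 93), (174, 85, 97, 90), (175, 86, 98, 94), (176, 88, 100, 96), (177, 86, 98, 93), (178, 86, 98, 94), (179, 85, 98, 92), (180, 85, 96, 91), (181, 77, 87, 82), (182, 68, 76, 72), (183, 49, 55, 47), (184, 21, 28, 16), (185, 23, 29, 15), (186, 22, 26, 15), (187, 23, 28, 18), (188, 21, 26, 14), (189, 25, 31, 19), (190, 21, 28, 17), (191, 24, 28, 17), (192, 23, 29, 18), (193, 21, 26, 15), (194, 33, 36, 26), (195, 62, 64, 58), (196, 82, 85, 77), (197, 80, 85, 75), (198, 77, 82, 73), (199, 80, 82, 73), (200, 79, 81, 74), (201, 76, 81, 72)]
7.025 [478.5 -10.9 112.5] [-0.4 -0.6  0.2]
knob_top [332.  186.1  17.3  11.3] 0.6
knob_rim [331.  193.2  13.3   7.7] 0.51
pin_rod [332.2 186.2  16.3   9.3] 0.28
```

The finger ends now overlap the knob in the side view, at row 183, so they are above it. I'll continue.

Request:
jog_arm([
  [0,0,0.003],
  [0,0,0],
  [0,0,0],
], twist=[0,0,0])

```text
time: 7.55
tool_pos: [478.4, -10.9, 109.4]
tcp_rot: [-3.142, 0.0, 0.457]
contact_force: [-0.1, 0.6, 0.4]
grip_width: 0.3
finger_force: 0.0
```

Request:
jog_arm([
  [0,0,0.002],
  [0,0,0],
  [0,0,0],
], twist=[0,0,0])

```text
time: 7.92
tool_pos: [478.7, -10.9, 108.1]
tcp_rot: [3.141, -0.001, 0.457]
contact_force: [-1.7, 0.6, 6.0]
grip_width: 0.4
finger_force: 3.0
```

Contact at a reported z of about 108.5. Now the first full stroke: press to the stop.

Request:
jog_arm([
  [0,0,0.006],
  [0,0,0.006],
  [0,0,0.003],
  [0,0,0],
], twist=[0,0,0,0])

```text
time: 8.43
tool_pos: [478.8, -11.0, 94.9]
tcp_rot: [3.14, -0.002, 0.457]
contact_force: [-6.7, 0.6, 22.3]
grip_width: 0.4
finger_force: 11.6
```

Request:
jog_arm([
  [0,0,-0.01],
  [0,0,-0.02],
  [0,0,-0.01],
  [0,0,0],
  [0,0,0],
], twist=[0,0,0,0,0])

```text
time: 9.05
tool_pos: [478.1, -10.8, 131.9]
tcp_rot: [-3.141, 0.001, 0.457]
contact_force: [0.3, 0.1, -0.1]
grip_width: 0.6
finger_force: 0.0
```

```bash
cat > pin.py <<'E'
from h import *
import sys
o=bot.get_obs();print(o['time'],np.round(o['tool_pos'],1),np.round(o['contact_force'],1))
ims={}
for c in ['side','wrist']:
    p=bot.camera_params(c); im=ims[c]=bot.capture(c)
    for l in ['pin_rod','pin_tip','knob_top']:
        for d in bot.masks_of(c,l):
            b=d['bbox']; q=proj(p,[552,-22,100] if 'pin' in l else [478,-12,120])
            if np.hypot(b[0]-q[0],b[1]-q[1])<70:
                r=b[1]-b[3]/2
                print(c,l,np.round(b,1),round(d['confidence'],2),'z120',atz(p,b[0],b[1],126).round(1))
p=bot.camera_params('side')
for z in (82,92,102,112,122): print(z,np.round(proj(p,[552,-22,z]),1))
im=ims['side'];W=np.zeros((500,800,3),np.uint8);W[:,:400]=cv2.resize(im[130:230,280:360],(400,500),interpolation=cv2.INTER_CUBIC);W[:,400:]=cv2.resize(ims['wrist'][50:300,260:460],(400,500))
cv2.imwrite(f'pics/{sys.argv[1]}.png',W)
u0=308;print('col',[(r,int(im[r,306:311].mean(1).max())) for r in range(172,200)])
E
python3 pin.py p1
```

```text
9.05 [478.1 -10.8 131.9] [ 0.3  0.1 -0.1]
side pin_tip [330.4 190.3  19.   18.2] 0.41 z120 [469.9  13.1 126. ]
side knob_top [276.6 214.6  27.1  48.7] 0.71 z120 [525.  161.3 126. ]
side knob_top [331.8 184.1  15.7   9. ] 0.46 z120 [480.9 -16.  126. ]
wrist pin_rod [378.1 135.9  25.8  19.4] 0.8 z120 [551.8 -14.8 126. ]
wrist pin_tip [378.1 135.   19.5  22.2] 0.77 z120 [552.2 -14.6 126. ]
wrist knob_top [323.8 220.7  63.1  39.6] 0.68 z120 [484.9  -9.7 126. ]
wrist knob_top [320.4 217.1  65.9  45.7] 0.33 z120 [486.2  -6.4 126. ]
wrist knob_top [320.2 203.9  50.1  15.9] 0.28 z120 [494.8  -2.  126. ]
82 [308.  192.3]
92 [307.9 188.9]
102 [307.8 185.5]
112 [307.7 182. ]
122 [307.6 178.5]
col [(172, 76), (173, 77), (174, 80), (175, 76), (176, 76), (177, 75), (178, 79), (179, 73), (180, 74), (181, 76), (182, 75), (183, 81), (184, 156), (185, 239), (186, 240), (187, 151), (188, 135), (189, 136), (190, 122), (191, 121), (192, 124), (193, 99), (194, 67), (195, 96), (196, 149), (197, 149), (198, 148), (199, 146)]
```

View pics/p1.png

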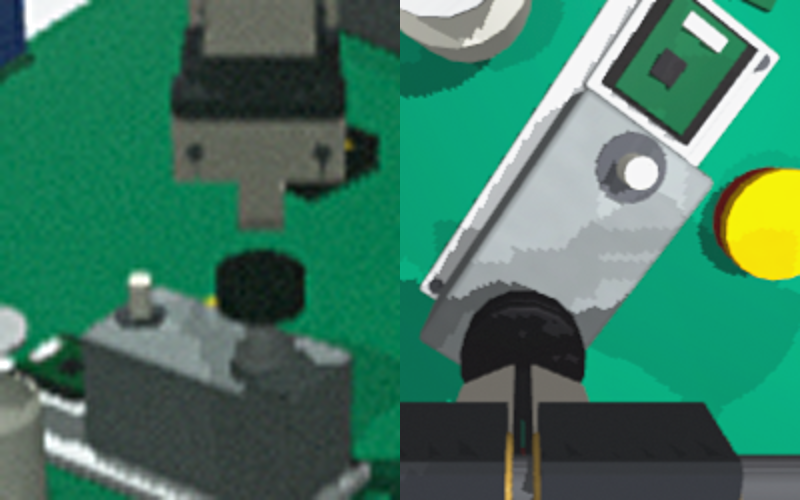

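The side view shows the pin raised one catch: its top is at about row 185.5, z ≈ 102 mm, so 0.020 out. Second stroke.

Request:
jog_arm([
  [0,0,0.018],
  [0,0,0.006],
  [0,0,0.006],
  [0,0,0.006],
  [0,0,0.004],
  [0,0,0],
], twist=[0,0,0,0,0,0])

```text
time: 10.2
tool_pos: [478.1, -10.8, 94.9]
tcp_rot: [3.141, -0.0, 0.457]
contact_force: [-8.8, 2.0, 23.1]
grip_width: 0.6
finger_force: 11.7
```

Request:
jog_arm([
  [0,0,-0.01],
  [0,0,-0.02],
  [0,0,-0.01],
  [0,0,0],
  [0,0,0],
], twist=[0,0,0,0,0])

```text
time: 10.82
tool_pos: [478.1, -10.9, 131.9]
tcp_rot: [-3.141, 0.001, 0.457]
contact_force: [-0.5, 0.2, 0.6]
grip_width: 0.5
finger_force: 0.0
```

```bash
python3 pin.py p2 | grep -E "col|knob_top|^[0-9]+\.[0-9]+ \["
```

```text
10.825 [478.1 -10.9 131.9] [-0.5  0.2  0.6]
side knob_top [333.4 186.7  19.5  14.8] 0.51 z120 [471.5  -6.  126. ]
wrist knob_top [323.1 221.5  65.5  38.4] 0.97 z120 [484.1  -9.5 126. ]
col [(172, 79), (173, 78), (174, 74), (175, 76), (176, 74), (177, 80), (178, 76), (179, 77), (180, 98), (181, 202), (182, 253), (183, 215), (184, 120), (185, 119), (186, 121), (187, 122), (188, 139), (189, 133), (190, 122), (191, 117), (192, 120), (193, 102), (194, 63), (195, 95), (196, 148), (197, 150), (198, 148), (199, 146)]
```

The pin's top edge rose 3.4 px, about 10 mm, so it is at 0.030. Third stroke, then a picture to confirm.

Request:
jog_arm([
  [0,0,0.018],
  [0,0,0.006],
  [0,0,0.006],
  [0,0,0.006],
  [0,0,0.004],
  [0,0,0],
], twist=[0,0,0,0,0,0])

```text
time: 11.98
tool_pos: [478.1, -10.8, 94.9]
tcp_rot: [3.141, -0.0, 0.457]
contact_force: [-9.4, 1.1, 24.2]
grip_width: 0.6
finger_force: 11.7
```

Request:
jog_arm([
  [0,0,-0.01],
  [0,0,-0.02],
  [0,0,-0.01],
  [0,0,0],
  [0,0,0],
], twist=[0,0,0,0,0])

```text
time: 12.6
tool_pos: [478.1, -10.8, 131.9]
tcp_rot: [-3.141, 0.001, 0.457]
contact_force: [0.3, -0.2, -1.0]
grip_width: 0.4
finger_force: 0.0
```

```bash
python3 pin.py p3 | grep -E "col|knob_top|^[0-9]+\.[0-9]+ \["
```

```text
12.6 [478.1 -10.8 131.9] [ 0.3 -0.2 -1. ]
side knob_top [332.2 185.   15.7  12.8] 0.49 z120 [477.9 -12.3 126. ]
side knob_top [332.1 192.   18.1  16.2] 0.41 z120 [462.6  18.6 126. ]
wrist knob_top [322.  221.1  61.3  41. ] 0.78 z120 [484.   -8.7 126. ]
col [(172, 78), (173, 77), (174, 80), (175, 76), (176, 79), (177, 155), (178, 239), (179, 238), (180, 149), (181, 116), (182, 121), (183, 121), (184, 123), (185, 124), (186, 119), (187, 120), (188, 135), (189, 152), (190, 182), (191, 197), (192, 196), (193, 228), (194, 116), (195, 93), (196, 146), (197, 148), (198, 147), (199, 142)]
```

View pics/p3.png

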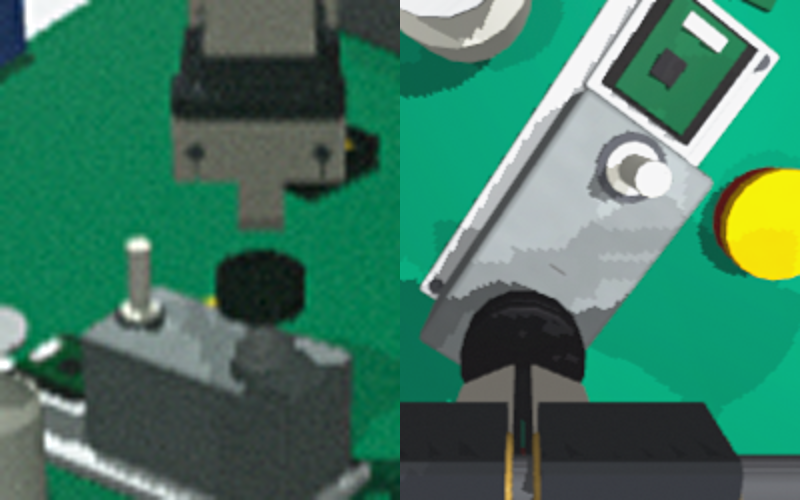

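The pin stands fully out. Its top is at row 178.5, z ≈ 122 mm, and the wide white foot shows at its base in both views. I'll stop here and move clear.

Request:
jog_arm([
  [0,0,-0.03],
  [0,0,-0.04],
  [0,0,-0.03],
  [0,0,0],
  [0,0,0],
  [0,0,0],
], twist=[0,0,0,0,0,0])

```text
time: 13.75
tool_pos: [477.8, -10.8, 231.3]
tcp_rot: [-3.14, 0.002, 0.457]
contact_force: [-0.2, -0.2, -0.3]
grip_width: 0.5
finger_force: 0.0
```

```bash
python3 pin.py p4 | grep -E "col|^[0-9]+\.[0-9]+ \["; python3 -c "
from plant import bot
print(bot.close_job())"
```

```text
13.75 [477.8 -10.8 231.3] [-0.2 -0.2 -0.3]
col [(172, 78), (173, 78), (174, 78), (175, 73), (176, 82), (177, 158), (178, 245), (179, 246), (180, 150), (181, 121), (182, 122), (183, 124), (184, 119), (185, 123), (186, 120), (187, 122), (188, 127), (189, 147), (190, 181), (191, 195), (192, 194), (193, 226), (194, 106), (195, 95), (196, 144), (197, 146), (198, 144), (199, 145)]
the job is handed in; nothing more can be done
None
```

Three full strokes brought the grey holder's pin fully out with its foot showing; I then stopped, raised the arm clear and handed the job in at about 14 s (no verdict came back).

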